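Sort two clamping studs by length with a stepped slot gauge

TASK

Two clamping studs of different length lie on the bench: check each in the stepped slot gauge and put it away in the tray of its own length, one stud after the other, the shorter one first. To check a stud, set it level and in line in the slot and let it sit there for a moment, the shorter one right down on the bottom ledges, the longer one on the upper steps; then lay it flat inside its tray, the shorter stud in the shorter tray and the longer stud in the longer tray, and let go. Leave the wrench, the wooden block and the channel block where they are.

Things in the scene. Friction and masses are not known exactly. Their poses are not given: they have to be found in the camera images.
- short_stud: Plain steel stud lying on the bench: middle block 30 mm long (x), 22 x 22 mm square, a round threaded shank 14 mm thick out of each end; 84 mm long overall, 42 mm from centre to each tip, about 170 g (+-20%). Origin: its centre, 11 mm above the bench at the start; x along it (ends alike), z up at the start. Grip the middle block across y (22 mm).
- long_stud: Plain steel stud lying on the bench: middle block 30 mm long (x), 22 x 22 mm square, a round threaded shank 14 mm thick out of each end; 116 mm long overall, 58 mm from centre to each tip, about 200 g (+-20%). Origin: its centre, 11 mm above the bench at the start; x along it (ends alike), z up at the start. Grip the middle block across y (22 mm).
- gauge: Stepped slot gauge, aluminium with dark steel ledges, fixed: base plate 150 x 56 x 6 mm with two end blocks 62 mm high that face each other along x, 36 mm wide (y). A slot 20 mm wide runs along x in both. Outward from the middle, each end: 28 to 45 mm bottom ledge, 20 mm high; 45 to 61 mm upper step, 40 mm high; 61 to 71 mm end wall. Open for fingers between x -28 and +28 mm. Origin: centre of underside, z up.
- lower_seat (a point): Where the short stud's origin is when it sits in the gauge, shanks on both bottom ledges (this lower slot is 90 mm long): over the gauge's origin, 27 mm above the bench. x along the slot.
- upper_seat (a point): Where the long stud's origin is when it sits in the gauge, shanks on both upper steps (this upper slot is 122 mm long): over the gauge's origin, 47 mm above the bench. x along the slot.
- short_tray: Low open sheet-metal tray, fixed to the bench, inside 100 mm long (x) and 76 mm wide (y), walls 4 mm thick and 18 mm high overall, floor 4 mm thick; origin at the centre of its underside, so a stud lying in it has its origin 15 mm above the tray's origin. The shorter tray, 108 x 84 mm outside. The other tray differs in length only.
- long_tray: Low open sheet-metal tray, fixed to the bench, inside 132 mm long (x) and 76 mm wide (y), walls 4 mm thick and 18 mm high overall, floor 4 mm thick; origin at the centre of its underside, so a stud lying in it has its origin 15 mm above the tray's origin. The longer tray, 140 x 84 mm outside. The other tray differs in length only.
- wrench: Bystander: steel wrench 200 mm long lying on the bench beyond the work, origin under its middle. Leave alone.
- wood_block: Bystander: wooden block 100 x 45 x 35 mm, origin at the centre of its underside. Leave alone.
- channel_block: Bystander: steel block with a channel along its top, 60 x 50 x 40 mm, origin at the centre of its underside. Leave alone.
Not all that is in view belongs to the job. Leave any orange or pink look-alike of the short_stud alone.

How it is judged:
By the outcome, as a careful person would: the job done as asked, in the order asked, and still so for the second after the job is handed in, with the robot touching nothing.
It also fails if it takes over 72 s, if anything falls off the work surface, if the arm or the gripper's body presses on something with over 40 N, if the wrist force passes 120 N, or if a joint passes its speed limit or range.

ROBOT

A 6-joint arm with a two-finger parallel gripper is mounted at the origin on the work surface. World frame = base frame: x ahead of the robot, y to its left, z up, the work surface at z = 0. Lengths are in m, angles in rad, forces in N, time in s.
With the tool pointing down it reaches from about 0.35 to 0.775 m from the base axis. Payload 5.5 kg.
Tool frame: the origin (TCP) lies on the centre line of the jaws, within the pads' length; the fingertips stand 11 mm ahead of it and the grasp point (between the pads) lies 8 mm behind it; z points along the fingers, y is the direction in which the jaws open and shut (so a half turn about z gives the same grasp; the last joint's range is limited). The gripper opens to 85 mm and grips with 20 to 120 N. Pads are 22 mm wide; open, the fingers measure 114 mm over their backs; the gripper's body (76 mm by 85 mm) begins 54 mm behind the grasp point. The pads swing forward as they close: fully open they stand 13 mm farther back than shut.
Start: joints at [-1.431, 0.313, 0.046, 1.304, 0, 1.431], TCP at [0.159, -0.553, 0.242] pointing down, gripper open.
Joint ranges: [-2.76, 2.76], [-0.86, 1.69], [-1.03, 1.26], [-2.2, 2.34], [-1.47, 1.5], [-3.14, 3.14]. Speed limits (rad/s): [2.57, 2.57, 3.14, 3.14, 3.14, 3.14].

INTERFACE

Orientations are given as a unit quaternion [w, x, y, z].
In Python, from workcell import env, imaging, order gives the robot as it stands. The module is installed in compiled form; this text tells all that it offers.
- The arm moves only by the tool move_arm, never from a script. Its argument "deltas" is one flat list of numbers, 7 for each row, row after row: the gripper's target within -1 to 1 (shut at 1, half-way at 0, fully open at -1), then the shift along the tool's x, y, z in m, then the turn, a rotation vector about the tool's x, y, z in degrees. In form: [jaw, tx, ty, tz, ax, ay, az, jaw, tx, ty, tz, ax, ay, az, ...]. A call has 1 to 10 rows; each row shifts and turns the commanded pose from where the row before left it, along the tool's axes as they then stand; what a row does not reach is not made up. A row lasts 1/8 s, in which the tool goes at most 62.5 mm and 10.7 degrees, less where a joint would pass 70% of its speed; a pose out of reach is approached as far as the arm can. A call is refused whole if a number of a shift passes 0.0625 or a number of a turn 10.7, either way. A call with a gripper value outside its range is refused whole. The fingers move at their own pace and stop on an object; "squeeze" is the grip in N (left out, the last holds). Time passes only in rows, so rows that do not move let the fingers close. It gives the time, the measured TCP pose, the force and the opening at its end, in the units of the state.
- env.get_state(): the state, without advancing time (a new reading comes with each control period).
- imaging.read_camera(name): name is "scene" or "top" or "wrist"; returns a dict with "img" (400x640x3 uint8, red, green, blue), "z_map" (400x640 float32, m along the optical axis (not along the pixel's ray), 0 where there is no reading), "fx", "fy", "cx", "cy" (pixels), "rvec" (rotation vector, rad) and "tvec" (3), from world to camera coordinates, as OpenCV has them. Camera axes: x right, y down, z forward; pixel columns grow to the right and rows downward; lengths in m; the calibration is good to about 2 mm. A picture is of the moment at which its call begins.
- order.hand_in(): hands the job in, once; it reports no verdict.
Trained networks look in a picture, given as the dict that the camera call returned (one of the last four; its "shot" number tells which), for a name from the list of things; names that differ only in an ending like _2 or _b are one class to them, and where a whole thing is asked for, a point or a joint stands for the part that bears it (a point fixed in the world has none). Each returns a list of dicts, best first, with "confidence" (0 to 1); they miss things now and then, are a little off and sometimes report something else, mostly with a low value. They report only what shows in the picture. A call takes as long as a camera call. They do not tell look-alikes from the thing itself.
- imaging.recognise(picture, thing): "centre" ([column, row] in pixels, amid what is visible of it).
- imaging.cut_out(picture, thing): "mask" (400x640 bool, what is visible of it) and "centre" ([column, row] in pixels, amid what is visible of it).
The state is a dict: "clock": time; "joint_pos": joint angles; "qvel": joint speeds; "tau": joint torques, N m; "tcp_pos": TCP position; "orientation": TCP orientation; "wrist_force": force on the tool from outside, world axes, zero at the start; "ft_torque": the same for the moment, N m; "finger_gap": finger opening in m.
Only numpy, scipy, OpenCV 4.12 (cv2) and the standard library are available. Lean on these libraries where they do the work, as an engineer would, in place of code of your own. Each camera call takes 0.05 s, during which the arm holds its last target.

## Working session

There is one attempt and no reset: what is moved stays moved. The work goes in short steps, Python scripts to look and compute and a tool call to move; the robot and the scene stay as the last step left them, time stands still between calls to the robot, and variables do not carry over. Pictures are saved under pics/ and viewed, and the job is handed in when it is done.

Besides the shell and the picture viewer there is one more tool, called as a command line: name --argument value ..., lists and objects as JSON in quotes. move_arm: Moves the arm, as the interface text tells. Its arguments: {"type":"object","properties":{"deltas":{"type":"array"},"squeeze":{"type":"number"}},"required":["deltas"]}

```bash
mkdir -p pics
cat > h.py <<'E'
import numpy as np, cv2
from workcell import env, imaging, order
def RT(p):
    R=cv2.Rodrigues(np.array(p["rvec"],float))[0]; return R,np.array(p["tvec"],float).ravel()
def cloud(p):
    R,t=RT(p); z=p["z_map"]; v,u=np.mgrid[0:z.shape[0],0:z.shape[1]]
    c=np.stack([(u-p["cx"])*z/p["fx"],(v-p["cy"])*z/p["fy"],z],-1)
    w=(c-t)@R; w[z<=0]=np.nan; return w
def proj(p,P):
    R,t=RT(p); c=np.asarray(P)@R.T+t
    return np.stack([c[...,0]/c[...,2]*p["fx"]+p["cx"],c[...,1]/c[...,2]*p["fy"]+p["cy"]],-1)
def save(p,n): cv2.imwrite(f"pics/{n}.png",p["img"][:,:,::-1])
E
python3 - <<'E'
from h import *
print(env.get_state())
for n in ["top","scene"]:
    p=imaging.read_camera(n); save(p,n+"1"); w=cloud(p)
    np.savez(f"{n}.npz",**{k:np.array(v) for k,v in p.items()})
    for th in ["short_stud","long_stud","gauge","short_tray","long_tray","wrench","wood_block","channel_block"]:
        for r in imaging.cut_out(p,th):
            m=r["mask"]; q=w[m]; q=q[~np.isnan(q[:,0])]
            print(n,th,round(r["confidence"],2),np.round(r["centre"]),m.sum(),np.round(np.median(q,0),3) if len(q) else 0)
E
```

```text
{'clock': 0.0, 'joint_pos': array([-1.43061015e+00,  3.14054641e-01,  4.49943992e-02,  1.30358880e+00,
        5.10071110e-06,  1.43114998e+00]), 'qvel': array([ 0.00127195,  0.00077208, -0.00187842,  0.00051913,  0.00017841,
        0.00012314]), 'tau': array([ 1.75484682e-03, -4.80628502e+01,  2.98532689e+01,  1.92641595e-02,
        1.52001762e-04,  1.99022742e-05]), 'tcp_pos': array([ 0.15871102, -0.5521648 ,  0.24138429]), 'orientation': array([-9.26360219e-04,  9.90227253e-01,  1.39460137e-01,  2.30031541e-06]), 'wrist_force': array([-0.25298143, -0.16253556,  0.07247214]), 'ft_torque': array([-0.01571648, -0.01139222, -0.03829381]), 'finger_gap': 0.08541004929968528}
top short_stud 0.77 [231. 246.] 214 [0.486 0.187 0.021]
top short_stud 0.75 [148. 243.] 268 [0.495 0.398 0.019]
top short_stud 0.65 [189. 251.] 237 [0.473 0.296 0.02 ]
top long_stud 0.73 [238. 182.] 302 [0.645 0.183 0.019]
top gauge 0.74 [306. 232.] 1268 [ 0.525 -0.004  0.01 ]
top short_tray 0.81 [430. 261.] 1566 [ 0.462 -0.306  0.006]
top short_tray 0.69 [306. 234.] 1315 [ 0.523 -0.004  0.009]
top long_tray 0.81 
[... 271 characters left out ...]
hort_stud 0.7 [323. 145.] 91 [0.473 0.294 0.019]
scene short_stud 0.68 [312. 162.] 128 [0.494 0.184 0.019]
scene short_stud 0.55 [247. 310.] 526 [ 0.593 -0.432  0.033]
scene long_stud 0.58 [358. 178.] 169 [0.65  0.183 0.02 ]
scene gauge 0.55 [293. 200.] 881 [ 0.52  -0.014  0.029]
scene short_tray 0.75 [230. 264.] 979 [ 0.46  -0.301  0.008]
scene short_tray 0.22 [296. 199.] 867 [ 0.522 -0.014  0.029]
scene short_tray 0.16 [242. 309.] 538 [ 0.591 -0.431  0.034]
scene long_tray 0.96 [283. 260.] 1274 [ 0.603 -0.227  0.007]
scene wrench 0.61 [363. 224.] 279 [0.769 0.015 0.009]
scene wood_block 0.56 [382. 133.] 374 [0.643 0.435 0.034]
scene channel_block 0.94 [246. 307.] 547 [ 0.592 -0.431  0.034]
```

Run:
```python
import cv2
a=cv2.imread("pics/top1.png"); cv2.imwrite("pics/top1z.png",cv2.resize(a[120:310,100:510],(800,371),interpolation=cv2.INTER_CUBIC))
```

```text
(no output)
```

View pics/top1z.png

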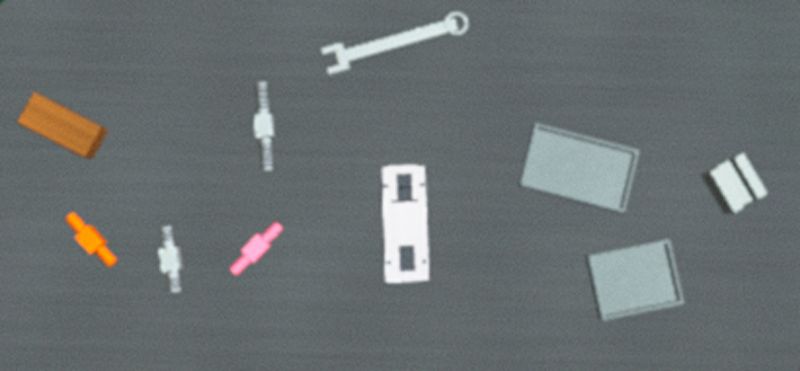

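View pics/scene1.png

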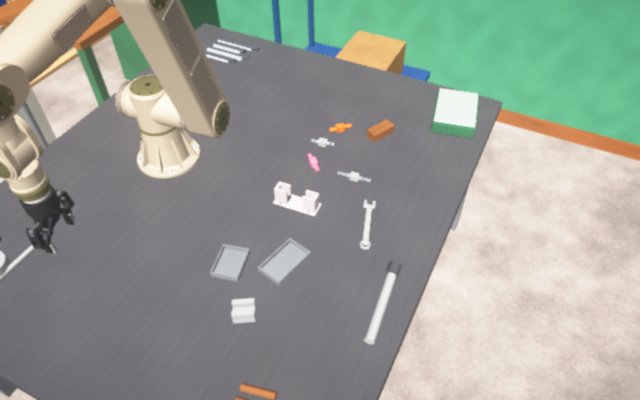

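The top picture shows the plain short stud at about px (187,252), with orange and pink look-alikes either side. The long stud is at (235,184), the gauge at (307,234), and the trays at (397,205) and (426,263). Next I'll get coarse poses.

```bash
cat >> h.py <<'E'
def pose(p,mask,zlo=None,zhi=None,sub=1):
    w=cloud(p); q=w[mask]; q=q[~np.isnan(q[:,0])]
    if zlo is not None: q=q[(q[:,2]>zlo)&(q[:,2]<zhi)]
    (c,s,a)=cv2.minAreaRect((q[:,:2]*1000).astype(np.float32))
    if s[0]<s[1]: a+=90; s=(s[1],s[0])
    a=(a+90)%180-90
    return np.round(c,1),np.round(s,1),round(a,1),np.round(q[:,:2].mean(0)*1000,1)
E
python3 - <<'E'
from h import *
p=imaging.read_camera("top"); np.save("x.npy",0)
print(p["fx"],p["rvec"],p["tvec"])
hsv=cv2.cvtColor(p["img"],cv2.COLOR_RGB2HSV)
for th in ["short_stud","long_stud","gauge","short_tray","long_tray"]:
    for r in imaging.cut_out(p,th):
        if r["confidence"]<.5: continue
        print(th,pose(p,r["mask"]),"sat",np.median(hsv[r["mask"]][:,1]))
        if th=="gauge": print("  high",pose(p,r["mask"],.052,.07))
s=env.get_state();print(s["clock"])
R=cv2.Rodrigues
p=imaging.read_camera("wrist"); save(p,"w1"); print(p["rvec"],p["tvec"],p["fx"]); Rw,t=RT(p); print("cam pos",-Rw.T@t, Rw)
E
```

```text
487.62118839867594 [ 2.20665793 -2.14175807  0.12846528] [-0.02566668  0.61167156  1.19497901]
short_stud (array([492.8, 399.7]), array([84.1, 22.9]), 45.5, array([492.5, 398.5])) sat 255.0
short_stud (array([490.7, 187.6]), array([83.6, 26.3]), -43.8, array([489.1, 186.6])) sat 87.0
short_stud (array([470.1, 298.7]), array([82.5, 29.6]), 10.2, array([470.3, 295. ])) sat 17.0
long_stud (array([646.3, 182.8]), array([113.5,  23.6]), 3.0, array([644.2, 183.1])) sat 18.0
gauge (array([527. ,  -4.3]), array([153.1,  58. ]), 5.3, array([526.3,  -3.6])) sat 2.0
  high (array([525.8,  -4.2]), array([142.1,  35.9]), 4.1, array([525.7,  -4.6]))
short_tray (array([ 462. , -306.6]), array([114.7,  86.1]), -77.1, array([ 462. , -305.6])) sat 28.0
long_tray (array([ 606. , -232.6]), array([147.4,  88.3]), 77.1, array([ 605.5, -231.6])) sat 28.0
1.2
[-2.29166455  1.72492925  0.28467514] [-0.57528382 -0.04224291  0.38184532] 353.9534637583575
cam pos [ 0.23815943 -0.53050068  0.37468773] [[ 0.27652492 -0.96100619 -0.00103455]
 [-0.91037712 -0.26230116  0.32001812]
 [-0.30781076 -0.08755115 -0.94741086]]
```

View pics/w1.png

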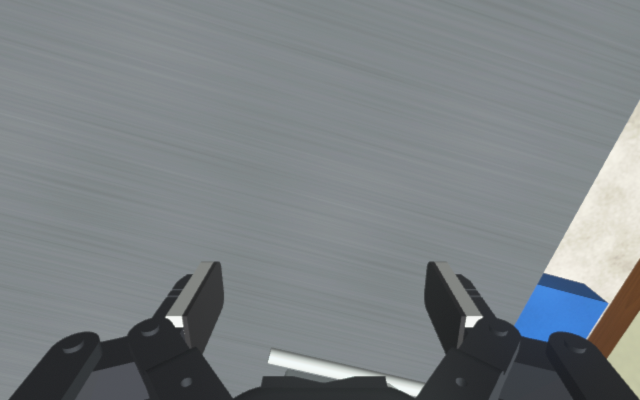

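```bash
cat >> h.py <<'E'
from scipy.spatial.transform import Rotation as Ro
def tcp():
    s=env.get_state(); q=s["orientation"]; R=Ro.from_quat([q[1],q[2],q[3],q[0]]).as_matrix()
    return np.array(s["tcp_pos"]),R,np.degrees(np.arctan2(R[1,0],R[0,0])),s
def plan(pt,yaw,jaw,n,ramp=True,p0=None,y0=None,dyaw=None):
    """rows from current to pt (m), yaw deg; smooth"""
    p,R,y,s=tcp()
    if p0 is None: p0=p
    if y0 is None: y0=y
    d=(yaw-y0+180)%360-180 if dyaw is None else dyaw
    f=np.linspace(0,1,n+1)
    if ramp: f=f*f*(3-2*f)*.6+f*.4
    pos=np.array(p0,float); yy=y0; out=[]
    for k in range(n):
        tgt=p0+(np.array(pt)-p0)*f[k+1]; dl=tgt-pos
        c,s_=np.cos(np.radians(yy)),np.sin(np.radians(yy))
        tx=round(c*dl[0]+s_*dl[1],4); ty=round(s_*dl[0]-c*dl[1],4); tz=round(-dl[2],4); az=round(-(y0+d*f[k+1]-yy),1)
        out.append([jaw,tx,ty,tz,0,0,az])
        pos=pos+np.array([c*tx+s_*ty, s_*tx-c*ty, -tz]); yy-=az
    print("end",np.round(pos,4),round(yy,1), "from",np.round(p0,4),round(y0,1))
    for i in range(0,n,10): print(",  ".join(",".join(f"{v:g}" for v in r) for r in out[i:i+10]))
E
python3 - <<'E'
from h import *
plan([.525,-.004,.22],184,-1,20,dyaw=168,ramp=False)
E
```

```text
end [ 0.525 -0.004  0.22 ] 184.0 from [ 0.1588 -0.5527  0.2423] 16.0
-1,0.0252,-0.0213,0.0011,0,0,-8.4,  -1,0.028,-0.0174,0.0011,0,0,-8.4,  -1,0.0303,-0.0131,0.0011,0,0,-8.4,  -1,0.0318,-0.0086,0.0012,0,0,-8.4,  -1,0.0328,-0.0038,0.0011,0,0,-8.4,  -1,0.033,0.001,0.0011,0,0,-8.4,  -1,0.0324,0.0058,0.0011,0,0,-8.4,  -1,0.0313,0.0105,0.0011,0,0,-8.4,  -1,0.0294,0.0149,0.0011,0,0,-8.4,  -1,0.0269,0.0191,0.0012,0,0,-8.4
-1,0.0238,0.0228,0.0011,0,0,-8.4,  -1,0.0203,0.0261,0.0011,0,0,-8.4,  -1,0.0162,0.0287,0.0011,0,0,-8.4,  -1,0.0118,0.0308,0.0011,0,0,-8.4,  -1,0.0073,0.0321,0.0011,0,0,-8.4,  -1,0.0024,0.0329,0.0012,0,0,-8.4,  -1,-0.0024,0.0329,0.0011,0,0,-8.4,  -1,-0.0072,0.0322,0.0011,0,0,-8.4,  -1,-0.0118,0.0308,0.0011,0,0,-8.4,  -1,-0.0161,0.0288,0.0011,0,0,-8.4
```

move_arm --deltas '[-1,0.025,-0.021,0.001,0,0,-8.4,-1,0.028,-0.017,0.001,0,0,-8.4,-1,0.03,-0.013,0.001,0,0,-8.4,-1,0.032,-0.009,0.001,0,0,-8.4,-1,0.033,-0.004,0.001,0,0,-8.4,-1,0.033,0.001,0.001,0,0,-8.4,-1,0.032,0.006,0.001,0,0,-8.4,-1,0.031,0.01,0.001,0,0,-8.4,-1,0.029,0.015,0.001,0,0,-8.4,-1,0.027,0.019,0.001,0,0,-8.4]'

```text
clock: 2.5
tcp_pos: [0.3416, -0.2787, 0.2325]
orientation: [0.0, 0.641, 0.768, -0.0]
wrist_force: [-0.5, 0.9, 0.5]
finger_gap: 0.0858
```

move_arm --deltas '[-1,0.024,0.023,0.001,0,0,-8.4,-1,0.02,0.026,0.001,0,0,-8.4,-1,0.016,0.029,0.001,0,0,-8.4,-1,0.012,0.031,0.001,0,0,-8.4,-1,0.007,0.032,0.001,0,0,-8.4,-1,0.002,0.033,0.001,0,0,-8.4,-1,-0.002,0.033,0.001,0,0,-8.4,-1,-0.007,0.032,0.001,0,0,-8.4,-1,-0.012,0.031,0.001,0,0,-8.4,-1,-0.016,0.029,0.001,0,0,-8.4]'

```text
clock: 3.75
tcp_pos: [0.5254, -0.004, 0.2224]
orientation: [0.0, -0.038, 0.999, -0.0]
wrist_force: [0.7, -0.2, -0.0]
finger_gap: 0.0851
```

move_arm --deltas '[-1,0,0,0,0,0,0]'

```text
clock: 3.88
tcp_pos: [0.5256, -0.0034, 0.222]
orientation: [0.0, -0.037, 0.999, 0.0]
wrist_force: [-0.6, -1.0, -0.1]
finger_gap: 0.0851
```

Run:
```python
from h import *
p,R,y,s=tcp(); print(p,y,s["joint_pos"],s["clock"])
p=imaging.read_camera("wrist"); save(p,"w2")
for r in imaging.cut_out(p,"gauge")[:1]:
    print(r["confidence"],r["centre"],pose(p,r["mask"]),"high",pose(p,r["mask"],.052,.07))
    w=cloud(p)
    print([np.nanpercentile(w[r["mask"]][:,2],q) for q in (2,20,50,80,98)])
plan([.47,.297,.20],190,-1,7)
```

```text
[ 0.52556183 -0.0033724   0.22204903] -175.79115176706637 [-1.59301351e-01  2.24394649e-01 -1.22545298e-01  1.22371337e+00
  1.36067268e-04 -2.32759609e-01] 3.875
0.86 [327.5, 161.3] (array([539.6,  -2.3]), array([179.9,  59.3]), 4.1, array([522.9,  -3.7])) high (array([525. ,  -3.2]), array([142.3,  35.7]), 3.6, array([518.3,  -3.8]))
[np.float64(0.004965134632006212), np.float64(0.006571368230044416), np.float64(0.01971331210320852), np.float64(0.0623358345839859), np.float64(0.06377112984606267)]
end [0.47  0.297 0.2  ] -170.0 from [ 0.5246 -0.0048  0.2221] -176.0
-1,0.003,0.0276,0.002,0,0,-0.5,  -1,0.0044,0.0436,0.0032,0,0,-0.9,  -1,0.0045,0.0532,0.0038,0,0,-1,  -1,0.0038,0.0566,0.0041,0,0,-1.2,  -1,0.0025,0.0534,0.0039,0,0,-1,  -1,0.0012,0.0438,0.0031,0,0,-0.9,  -1,0.0004,0.0277,0.002,0,0,-0.5
```

View pics/w2.png

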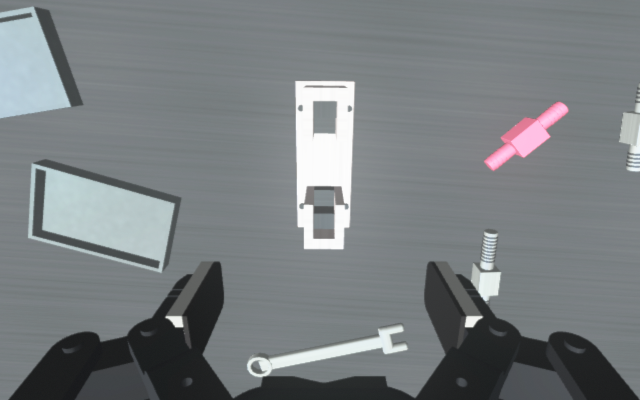

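The wrist picture shows the gauge centred near px (325,165), its blocks at rows 100–130 and 185–245. Both cameras put it at about (525, -3.5) mm, yaw 3.8°. Now on to the short stud.

move_arm --deltas '[-1,0.003,0.028,0.002,0,0,-0.5,-1,0.004,0.044,0.003,0,0,-0.9,-1,0.005,0.053,0.004,0,0,-1,-1,0.004,0.056,0.004,0,0,-1.2,-1,0.002,0.053,0.004,0,0,-1,-1,0.001,0.044,0.003,0,0,-0.9,-1,0,0.028,0.002,0,0,-0.5,-1,0,0,0,0,0,0]'

```text
clock: 4.97
tcp_pos: [0.4703, 0.2976, 0.2001]
orientation: [-0.0, -0.088, 0.996, -0.0]
wrist_force: [-0.3, -0.7, -0.3]
finger_gap: 0.0856
```

Run:
```python
from h import *
p,R,y,s=tcp(); print(p,y,s["joint_pos"],s["clock"])
p=imaging.read_camera("wrist"); save(p,"w3")
for r in imaging.cut_out(p,"short_stud"):
    print(r["confidence"],r["centre"],pose(p,r["mask"],.004,.03),pose(p,r["mask"],.018,.03))
```

```text
[0.47034617 0.29759269 0.20011207] -169.91759202351074 [ 4.20012504e-01  2.93377072e-01 -8.53153835e-02  1.19249948e+00
 -2.31210518e-04  2.44041281e-01] 4.975
0.9 [428.5, 206.4] (array([492. , 401.3]), array([83.8, 21.8]), 44.6, array([489.3, 398.3])) (array([491.9, 401.2]), array([82.4, 21.8]), 44.6, array([491.2, 400.4]))
0.7 [207.8, 161.9] (array([487.3, 188.8]), array([83.9, 21.8]), -42.3, array([484.7, 191.2])) (array([487.2, 188.9]), array([83.3, 21.8]), -42.3, array([486.3, 189.7]))
0.59 [324.5, 165.8] (array([470.1, 298.2]), array([83.9, 22. ]), 11.7, array([467.7, 297.7])) (array([470.1, 298.1]), array([83.1, 21.9]), 12.5, array([468.7, 297.9]))
```

View pics/w3.png

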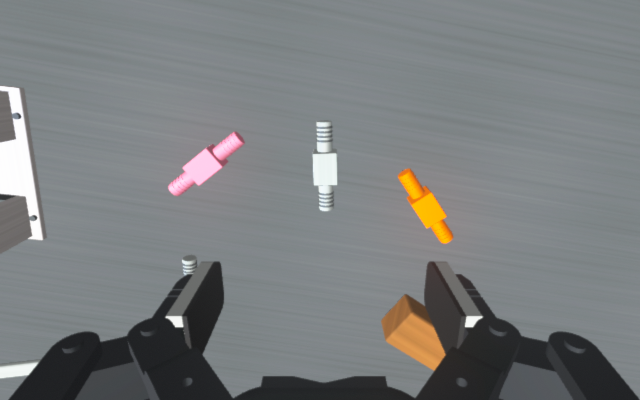

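Run:
```python
from h import *
plan([.4701,.2982,.015],-168.2,-.2,6)
```

```text
end [0.4701 0.2982 0.015 ] -168.2 from [0.4709 0.2961 0.2003] -170.0
-0.2,0,0.0002,0.0206,0,0,-0.2,  -0.2,0.0001,0.0004,0.0329,0,0,-0.3,  -0.2,0.0001,0.0005,0.0391,0,0,-0.4,  -0.2,0.0001,0.0005,0.0392,0,0,-0.4,  -0.2,0,0.0004,0.0329,0,0,-0.3,  -0.2,0.0001,0.0003,0.0206,0,0,-0.2
```

move_arm --deltas '[-0.2,0,0.001,0.021,0,0,-0.2,-0.2,0,0,0.033,0,0,-0.3,-0.2,0,0,0.039,0,0,-0.4,-0.2,0,0,0.039,0,0,-0.4,-0.2,0,0,0.033,0,0,-0.3,-0.2,0,0,0.02,0,0,-0.2,-0.2,0,0,0,0,0,0]' --squeeze 50

```text
clock: 5.95
tcp_pos: [0.4698, 0.2958, 0.014]
orientation: [-0.002, -0.102, 0.995, -0.001]
wrist_force: [-0.1, 0.4, 0.0]
finger_gap: 0.0513
```

move_arm --deltas '[1,0,0,0,0,0,0,1,0,0,0,0,0,0,1,0,0,0,0,0,0,1,0,0,0,0,0,0]'

```text
clock: 6.45
tcp_pos: [0.472, 0.2982, 0.0169]
orientation: [0.002, -0.103, 0.995, -0.0]
wrist_force: [-0.6, -1.4, 6.4]
finger_gap: 0.0211
```

Run:
```python
from h import *
p,R,y,s=tcp(); print(p,y,s["finger_gap"],s["wrist_force"],s["clock"])
plan([.470,.298,.15],-168.2,1,4)
plan([.5253,-.0035,.15],-176.2,1,7,p0=np.array([.470,.298,.15]),y0=-168.2)
```

```text
[0.47203067 0.29823655 0.01688249] -168.18106259527258 0.021128549471220597 [-0.60943379 -1.41908494  6.35721208] 6.45
end [0.47  0.298 0.15 ] -168.2 from [0.472  0.2982 0.0169] -168.2
1,0.0004,0,-0.0258,0,0,0,  1,0.0006,0.0001,-0.0408,0,0,0,  1,0.0006,0,-0.0407,0,0,0,  1,0.0004,0.0001,-0.0258,0,0,0
end [ 0.5253 -0.0035  0.15  ] -176.2 from [0.47  0.298 0.15 ] -168.2
1,0.0007,-0.0277,-0,0,0,0.7,  1,0.0005,-0.0438,-0,0,0,1.2,  1,-0.0004,-0.0534,-0,0,0,1.4,  1,-0.0019,-0.0566,-0,0,0,1.4,  1,-0.0031,-0.0534,-0,0,0,1.4,  1,-0.0036,-0.0436,-0,0,0,1.2,  1,-0.0028,-0.0276,-0,0,0,0.7
```

move_arm --deltas '[1,0,0,-0.025,0,0,0,1,0,0,-0.04,0,0,0,1,0,0,-0.04,0,0,0,1,0.001,-0.028,-0.028,0,0,0.7,1,0,-0.044,0,0,0,1.2,1,0,-0.053,0,0,0,1.4,1,-0.002,-0.057,0,0,0,1.4,1,-0.003,-0.053,0,0,0,1.4,1,-0.003,-0.044,0,0,0,1.2,1,-0.003,-0.028,0,0,0,0.7]'

```text
clock: 7.7
tcp_pos: [0.5257, -0.0064, 0.1485]
orientation: [0.0, -0.032, 0.999, -0.0]
wrist_force: [0.0, 0.3, -2.5]
finger_gap: 0.0206
```

move_arm --deltas '[1,0,0,0,0,0,0,1,0,0,0,0,0,0]'

```text
clock: 7.95
tcp_pos: [0.5252, -0.0039, 0.1482]
orientation: [-0.0, -0.033, 0.999, 0.0]
wrist_force: [0.1, -0.4, -0.7]
finger_gap: 0.0207
```

Run:
```python
from h import *
for i in range(2):
    p,R,y,s=tcp(); print(p,y,s["finger_gap"],s["wrist_force"],s["clock"])
    p=imaging.read_camera("wrist"); 
save(p,"w4")
w=cloud(p)
for r in imaging.cut_out(p,"gauge")[:1]:
    print(r["confidence"],r["centre"],pose(p,r["mask"],-.01,.08),"high",pose(p,r["mask"],.052,.07))
for r in imaging.cut_out(p,"short_stud")[:3]:
    q=w[r["mask"]]
    print(r["confidence"],r["centre"],pose(p,r["mask"],.1,.2),[np.round(np.nanpercentile(q[:,2],k),4) for k in (2,50,95)])
    np.save("stud_mask.npy",r["mask"])
np.savez("w4.npz",**{k:np.array(v) for k,v in p.items()})
```

```text
[ 0.52523712 -0.00393433  0.14822234] -176.1606587198177 0.020720344481415322 [ 0.0635541  -0.38499433 -0.70551923] 7.95
[ 0.5252402  -0.00355545  0.1482466 ] -176.1160732957257 0.020704323785107448 [ 0.09964402 -0.07147601 -1.5679411 ] 8.0
0.78 [326.7, 140.8] (array([516.4,  -3.9]), array([134.5,  57.7]), 4.3, array([495. ,  -5.3])) high (array([503.5,  -4.8]), array([99.2, 36.1]), 3.7, array([471.1,  -7. ]))
0.89 [325.3, 264.8] (array([523.6,  -3.9]), array([85.1, 22. ]), 5.0, array([517.5,  -4.6])) [np.float64(0.1387), np.float64(0.1504), np.float64(0.1547)]
```

View pics/w4.png

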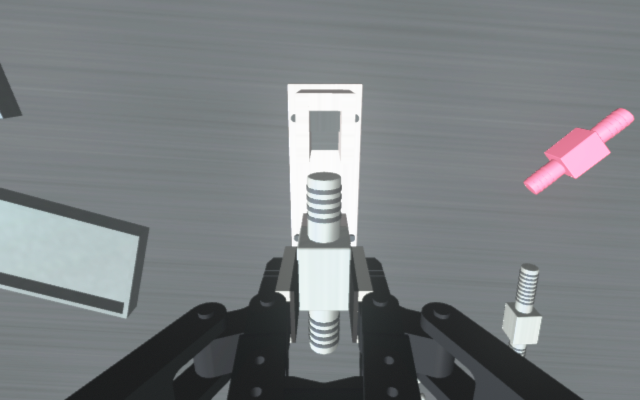

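```bash
cat >> h.py <<'E'
def studpose(p,mask,c0,yawdeg,half):
    """analyse held stud: tilt, lateral yaw, along-centre, in local frame at c0"""
    w=cloud(p); q=w[mask]; q=q[~np.isnan(q[:,0])]-np.array(c0)
    a=np.radians(yawdeg); l=np.stack([q[:,0]*np.cos(a)+q[:,1]*np.sin(a),-q[:,0]*np.sin(a)+q[:,1]*np.cos(a),q[:,2]],1)
    l=l[(abs(l[:,0])<half+.015)&(abs(l[:,1])<.018)&(abs(l[:,2])<.03)]
    xs=np.arange(-half,half,.005)
    rows=[]
    for x in xs:
        b=l[(l[:,0]>=x)&(l[:,0]<x+.005)]
        if len(b)<8: continue
        rows.append((x+.0025,np.percentile(b[:,2],96),(np.percentile(b[:,1],3)+np.percentile(b[:,1],97))/2,np.percentile(b[:,1],97)-np.percentile(b[:,1],3)))
    rows=np.array(rows)*1000; print("x ztop ymid ywidth\n",np.round(rows,1))
    sh=rows[abs(rows[:,0])>19]
    if len(sh)>3: print("tilt deg (z/x)",np.degrees(np.polyfit(sh[:,0],sh[:,1],1)[0]),"yaw off",np.degrees(np.polyfit(rows[:,0],rows[:,2],1)[0]),"x ext",np.percentile(l[:,0],[.5,99.5])*1000, "y mid", rows[:,2].mean(), "shank top mean",sh[:,1].mean())
E
python3 - <<'E'
from h import *
p=dict(np.load("w4.npz")); studpose(p,np.load("stud_mask.npy"),[.5253,-.0037,.145],3.8,.042)
E
```

```text
x ztop ymid ywidth
 [[-39.5   5.9  -0.4  13.2]
 [-34.5   5.8  -0.4  13.3]
 [-29.5   5.9  -0.4  13.5]
 [-24.5   5.6  -0.4  12.9]
 [-19.5   5.7  -0.3  14.1]
 [-14.5   9.9  -0.3  20.7]
 [ -9.5  10.1  -0.3  19.8]
 [ -4.5  10.1  -0.4  19.3]
 [  0.5  10.   -0.3  19.5]
 [  5.5  10.1  -0.3  19.7]
 [ 10.5  10.   -0.3  19.9]
 [ 15.5   5.9  -0.5   8.7]
 [ 20.5   5.6  -0.3  13.2]
 [ 25.5   5.8  -0.3  13.3]
 [ 30.5   5.5  -0.1  12.9]
 [ 35.5   5.7  -0.3  12.7]
 [ 40.5   5.2  -0.5  12.3]]
tilt deg (z/x) -0.2536970684549956 yaw off 0.05637571305253685 x ext [-43.74346836  39.12997164] y mid -0.3398621343992882 shank top mean 5.668629341583696
```

move_arm --deltas '[1,-0.0015,0.0003,0.02,0,0,0,1,0,0,0.03,0,0,0,1,0,0,0.022,0,0,0,1,0,0,0,0,0,0,1,0,0,0,0,0,0]'

```text
clock: 8.78
tcp_pos: [0.5276, -0.0036, 0.0771]
orientation: [0.0, -0.034, 0.999, -0.0]
wrist_force: [0.4, 0.2, -1.4]
finger_gap: 0.0207
```

Run:
```python
from h import *
p,R,y,s=tcp(); print(p,y,s["finger_gap"],s["wrist_force"],s["clock"])
p=imaging.read_camera("wrist"); save(p,"w5")
p=imaging.read_camera("scene"); cv2.imwrite("pics/s5.png",cv2.resize(p["img"][140:250,220:380,::-1],(800,550),interpolation=cv2.INTER_CUBIC))
```

```text
[ 0.52764132 -0.00364527  0.07707643] -176.12876341941012 0.020668181276024728 [ 0.37098406  0.24004861 -1.43668179] 8.775
```

View pics/w5.png

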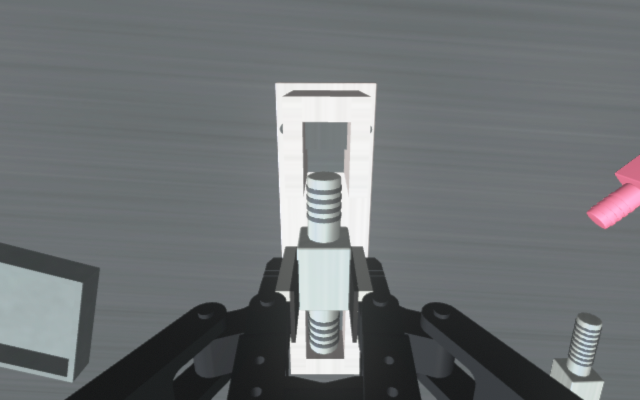

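View pics/s5.png

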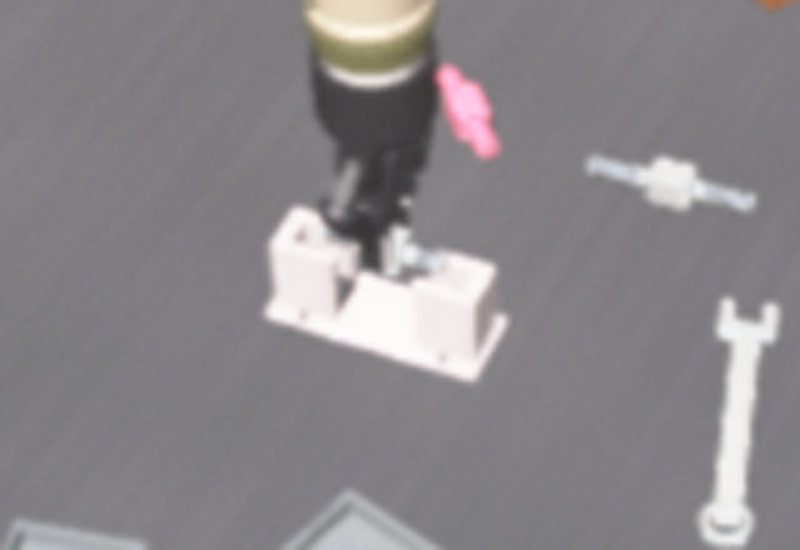

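move_arm --deltas '[1,0,0,0.012,0,0,0,1,0,0,0.012,0,0,0,1,0,0,0.01,0,0,0,1,0,0,0,0,0,0]'

```text
clock: 9.38
tcp_pos: [0.526, -0.0038, 0.0409]
orientation: [-0.001, -0.033, 0.999, 0.0]
wrist_force: [0.2, -0.5, -0.3]
finger_gap: 0.0212
```

move_arm --deltas '[1,0,0,0.006,0,0,0,1,0,0,0.004,0,0,0,1,0,0,0.002,0,0,0,1,0,0,0.001,0,0,0,1,0,0,0,0,0,0]'

```text
clock: 10.0
tcp_pos: [0.5274, -0.004, 0.0326]
orientation: [0.001, -0.034, 0.999, -0.0]
wrist_force: [-8.7, 0.7, 26.1]
finger_gap: 0.0205
```

Run:
```python
from h import *
p,R,y,s=tcp(); print(p,y,s["finger_gap"],s["wrist_force"],s["clock"])
p=imaging.read_camera("wrist"); save(p,"w6")
for r in imaging.cut_out(p,"short_stud")[:1]: studpose(p,r["mask"],[.5253,-.0037,.027],3.8,.042)
```

```text
[ 0.5273969 -0.0040357  0.0325861] -176.15929322572384 0.02051035039961902 [-8.65977247  0.68431816 26.08874483] 10.0
```

View pics/w6.png

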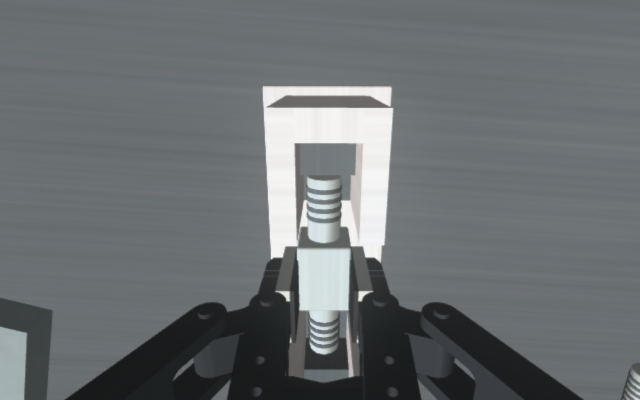

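move_arm --deltas '[1,0,0,-0.001,0,0,0,0.2,0,0,0,0,0,0,0.2,0,0,0,0,0,0,0.2,0,0,0,0,0,0,0.2,0,0,0,0,0,0]'

```text
clock: 10.72
tcp_pos: [0.527, -0.004, 0.03]
orientation: [-0.0, -0.033, 0.999, 0.0]
wrist_force: [-0.1, 0.5, -1.1]
finger_gap: 0.034
```

Run:
```python
from h import *
p,R,y,s=tcp(); print(p,y,s["finger_gap"],s["wrist_force"],s["clock"])
p=imaging.read_camera("wrist"); save(p,"w7")
m=np.zeros((400,640),bool); m[165:360,295:355]=1
studpose(p,m,[.5253,-.0037,.027],3.8,.042)
```

```text
[ 0.5269798  -0.00398008  0.02995413] -176.16993186069246 0.034030866972269806 [-0.10360394  0.49946798 -1.12744671] 10.725
x ztop ymid ywidth
 [[-39.5  20.5   0.3  20. ]
 [-34.5  21.7   0.3  20.1]
 [-29.5  18.8   0.3  20.1]
 [-24.5   8.3   0.6  17.3]
 [-19.5   8.2   0.7  21.8]
 [-14.5  12.3  -0.1  22.7]
 [ -9.5  12.6   0.6  24.5]
 [ -4.5  12.6   0.8  24.6]
 [  0.5  12.7   0.9  24.4]
 [  5.5  12.7   0.9  24.7]
 [ 10.5  12.7   0.8  25.3]
 [ 15.5  12.4  -0.3  29.5]
 [ 20.5   8.3  -0.4  29.8]
 [ 25.5  21.1  -0.4  28.7]
 [ 30.5  17.2  -0.   25.8]
 [ 35.5   9.5   0.1  20. ]
 [ 40.5   8.1   0.1  20. ]]
tilt deg (z/x) -3.9258077388923214 yaw off -0.37532926374208414 x ext [-49.96812691  45.06451895] y mid 0.30096431662323775 shank top mean 14.177231076585239
```

View pics/w7.png

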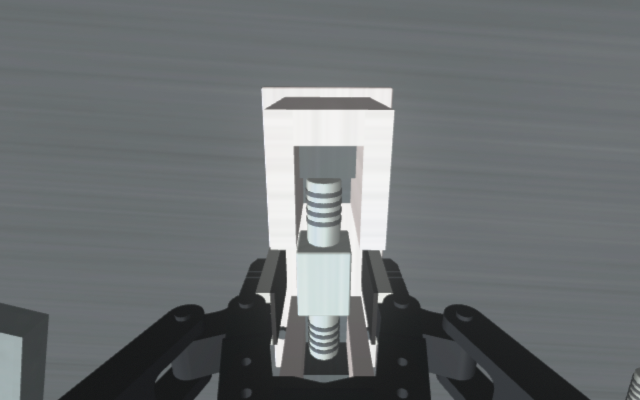

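The wrist picture shows the stud released in the slot, level (shank tops at the same height at both ends) and centred between the slot walls (px 297–358, stud about 324). I'll let it sit a little longer, then regrip.

move_arm --deltas '[0.2,0,0,0,0,0,0,0.2,0,0,0,0,0,0,0.2,0,0,0,0,0,0,0.2,0,0,0,0,0,0,1,0,0,0,0,0,0,1,0,0,0,0,0,0,1,0,0,0,0,0,0]'

```text
clock: 11.65
tcp_pos: [0.5272, -0.004, 0.0305]
orientation: [0.0, -0.033, 0.999, -0.0]
wrist_force: [-1.8, 0.2, 2.6]
finger_gap: 0.0209
```

Run:
```python
from h import *
p,R,y,s=tcp(); print(p,y,s["finger_gap"],s["wrist_force"],s["clock"])
plan([.462,-.306,.15],103,1,9,p0=np.array([.5268,-.0035,.15]),y0=184,dyaw=-81,ramp=False)
```

```text
[ 0.52723719 -0.00402234  0.03047689] -176.16894892302707 0.020862555410155817 [-1.75587093  0.18071786  2.59691045] 11.65
end [ 0.462 -0.306  0.15 ] 103.0 from [ 0.5268 -0.0035  0.15  ] 184
1,0.0095,-0.033,-0,0,0,9,  1,0.0043,-0.0341,-0,0,0,9,  1,-0.0012,-0.0344,-0,0,0,9,  1,-0.0065,-0.0337,-0,0,0,9,  1,-0.0117,-0.0324,-0,0,0,9,  1,-0.0166,-0.0301,-0,0,0,9,  1,-0.0211,-0.0271,-0,0,0,9,  1,-0.0251,-0.0235,-0,0,0,9,  1,-0.0285,-0.0192,-0,0,0,9
```

move_arm --deltas '[1,0,0,-0.015,0,0,0,1,0,0,-0.03,0,0,0,1,0,0,-0.04,0,0,0,1,0,0,-0.035,0,0,0]'

```text
clock: 12.15
tcp_pos: [0.5271, -0.004, 0.1523]
orientation: [0.0, -0.033, 0.999, -0.0]
wrist_force: [0.5, -0.0, -1.2]
finger_gap: 0.0202
```

move_arm --deltas '[1,0.01,-0.033,0,0,0,9,1,0.004,-0.034,0,0,0,9,1,-0.001,-0.034,0,0,0,9,1,-0.007,-0.034,0,0,0,9,1,-0.012,-0.032,0,0,0,9,1,-0.017,-0.03,0,0,0,9,1,-0.021,-0.027,0,0,0,9,1,-0.025,-0.024,0,0,0,9,1,-0.029,-0.019,0,0,0,9,1,0,0,0,0,0,0]'

```text
clock: 13.4
tcp_pos: [0.4618, -0.309, 0.1508]
orientation: [0.001, 0.625, 0.781, -0.0]
wrist_force: [0.1, 0.4, -0.8]
finger_gap: 0.0209
```

Run:
```python
from h import *
p=imaging.read_camera("wrist"); save(p,"w8")
pp,R,y,s=tcp(); print(pp,y,s["finger_gap"],s["wrist_force"],s["clock"])
for r in imaging.cut_out(p,"short_stud")[:1]: print(pose(p,r["mask"],.1,.2)); studpose(p,r["mask"],[.462,-.306,.147],103,.042)
for th in ["short_tray","long_tray"]:
  for r in imaging.cut_out(p,th)[:2]: print(th,r["confidence"],r["centre"],pose(p,r["mask"],-.01,.03),"floor",pose(p,r["mask"],-.001,.008))
```

```text
[ 0.46184748 -0.3075482   0.15068108] 102.77042455148556 0.020832193389273845 [-0.47558694  0.37765881 -2.12010747] 13.45
(array([ 462.1, -308. ]), array([84.6, 22.8]), -75.8, array([ 460.2, -302.2]))
x ztop ymid ywidth
 [[-39.5   8.5   1.2  13.4]
 [-34.5   8.6   1.2  13.3]
 [-29.5   8.7   1.1  13.4]
 [-24.5   8.4   1.1  13.1]
 [-19.5  10.9   0.5  10.8]
 [-14.5  12.9   1.   19.6]
 [ -9.5  12.8   1.   19.4]
 [ -4.5  12.8   0.9  19.6]
 [  0.5  13.    0.7  20.1]
 [  5.5  12.9   1.1  19.9]
 [ 10.5  12.7   0.8  21. ]
 [ 15.5  11.2   1.2  17.8]
 [ 20.5   8.6   0.6  13.1]
 [ 25.5   8.6   0.8  13.4]
 [ 30.5   8.6   0.8  13.2]
 [ 35.5   8.7   0.7  13. ]
 [ 40.5   8.    0.6  12. ]]
tilt deg (z/x) -0.3586157360130889 yaw off -0.3030417565520597 x ext [-42.88397867  39.99000452] y mid 0.902254095759211 shank top mean 8.760919849918503
short_tray 0.61 [322.4, 155.7] (array([ 461. , -303.2]), array([108.9,  84.2]), -77.0, array([ 459.2, -295.3])) floor (array([ 460.4, -301.2]), array([104.8,  81.1]), -76.9, array([ 459.3, -295.4]))
long_tray 0.7 [534.0, 109.4] (array([ 611.2, -226.3]), array([148.4,  99.7]), 76.8, array([ 606.8, -222.1])) floor (array([ 611.5, -226.1]), array([147.7,  99.7]), 77.0, array([ 606.7, -223.9]))
```

View pics/w8.png

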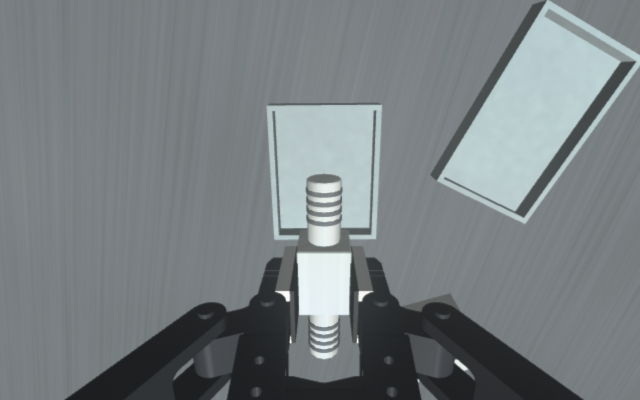

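move_arm --deltas '[1,0.004,0,0.02,0,0,0,1,0,0,0.035,0,0,0,1,0,0,0.035,0,0,0,1,0,0,0.025,0,0,0,1,0,0,0.01,0,0,0,1,0,0,0.005,0,0,0,1,0,0,0,0,0,0]'

```text
clock: 14.48
tcp_pos: [0.4619, -0.3029, 0.0209]
orientation: [0.001, 0.623, 0.782, -0.0]
wrist_force: [-0.1, 1.1, -1.2]
finger_gap: 0.0206
```

move_arm --deltas '[1,0,0,0.002,0,0,0,1,0,0,0.001,0,0,0,1,0,0,0,0,0,0]'

```text
clock: 14.85
tcp_pos: [0.4619, -0.3033, 0.0185]
orientation: [0.001, 0.624, 0.782, -0.0]
wrist_force: [-1.5, 0.8, 5.6]
finger_gap: 0.0208
```

move_arm --deltas '[0.2,0,0,0,0,0,0,0.2,0,0,0,0,0,0,0.2,0,0,0,0,0,0,0.2,0,0,-0.015,0,0,0,0.2,0,0,-0.035,0,0,0,0.2,0,0,-0.05,0,0,0,-0.2,0,0,-0.05,0,0,0,-0.2,0,0,-0.03,0,0,0]'

```text
clock: 15.85
tcp_pos: [0.4621, -0.3035, 0.2014]
orientation: [0.002, 0.624, 0.782, -0.0]
wrist_force: [0.2, 0.9, 0.2]
finger_gap: 0.0512
```

Run:
```python
from h import *
p=imaging.read_camera("wrist"); save(p,"w9")
pp,R,y,s=tcp(); print(pp,y,s["finger_gap"],s["wrist_force"],s["clock"])
for th in ["short_stud","short_tray"]:
  for r in imaging.cut_out(p,th)[:1]: print(th,r["confidence"],r["centre"],pose(p,r["mask"],-.01,.03))
plan([.645,.183,.2],183,-.2,11,y0=102.9,dyaw=80,ramp=False)
```

```text
[ 0.46329567 -0.30444307  0.20485781] 102.83827800820784 0.051220029569229046 [ 0.47256127 -0.97041257  2.23580436] 15.9
short_stud 0.78 [322.5, 163.5] (array([ 462. , -302.1]), array([83.8, 22.5]), -76.7, array([ 461. , -299.5]))
short_tray 0.61 [308.6, 160.6] (array([ 461.6, -307.1]), array([118.4,  88.8]), -77.5, array([ 460.4, -301.5]))
end [0.645 0.183 0.2  ] 182.9 from [ 0.4624 -0.3037  0.2002] 102.9
-0.2,0.0394,0.0261,0,0,0,-7.3,  -0.2,0.0358,0.0308,0,0,0,-7.2,  -0.2,0.0317,0.0351,0.0001,0,0,-7.3,  -0.2,0.0269,0.0389,-0,0,0,-7.3,  -0.2,0.0218,0.0419,-0,0,0,-7.3,  -0.2,0.0162,0.0444,0,0,0,-7.2,  -0.2,0.0106,0.046,0,0,0,-7.3,  -0.2,0.0047,0.0471,0,0,0,-7.3,  -0.2,-0.0014,0.0472,0.0001,0,0,-7.3,  -0.2,-0.0074,0.0467,-0,0,0,-7.2
-0.2,-0.0131,0.0454,-0,0,0,-7.3
```

View pics/w9.png

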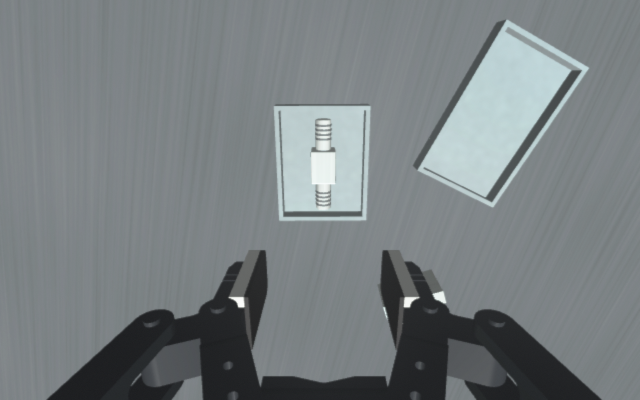

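The short stud lies flat in the middle of the short tray (stud px 323,165; tray px 275–370 × 105–220). Next is the long stud.

move_arm --deltas '[-0.2,0.039,0.026,0,0,0,-7.3,-0.2,0.036,0.031,0,0,0,-7.2,-0.2,0.032,0.035,0,0,0,-7.3,-0.2,0.027,0.039,0,0,0,-7.3,-0.2,0.022,0.042,0,0,0,-7.3,-0.2,0.016,0.044,0,0,0,-7.2,-0.2,0.011,0.046,0,0,0,-7.3,-0.2,0.005,0.047,0,0,0,-7.3,-0.2,-0.001,0.047,0,0,0,-7.3,-0.2,-0.007,0.047,0,0,0,-7.2]'

```text
clock: 17.25
tcp_pos: [0.6258, 0.1414, 0.1958]
orientation: [-0.001, 0.037, 0.999, -0.0]
wrist_force: [1.3, -1.3, 0.7]
finger_gap: 0.051
```

move_arm --deltas '[-0.2,-0.013,0.045,0,0,0,-7.3,-0.2,0,0,0,0,0,0,-0.2,0,0,0,0,0,0]'

```text
clock: 17.62
tcp_pos: [0.6418, 0.1836, 0.1959]
orientation: [-0.001, -0.024, 1.0, -0.0]
wrist_force: [-0.7, -0.3, -0.4]
finger_gap: 0.0511
```

Run:
```python
from h import *
p=imaging.read_camera("wrist"); save(p,"w10")
pp,R,y,s=tcp(); print(pp,y,s["joint_pos"],s["clock"])
for r in imaging.cut_out(p,"long_stud")[:2]: print(r["confidence"],r["centre"],pose(p,r["mask"],.004,.03),pose(p,r["mask"],.018,.03))
```

```text
[0.64193845 0.18300097 0.19634748] -177.2462795811376 [ 1.57780632e-01  5.13188384e-01  2.35317598e-01  1.29498866e+00
 -4.76897282e-04  1.09718936e-01] 17.675
0.95 [326.2, 170.0] (array([645.9, 185.4]), array([115.1,  21.5]), 7.0, array([642.5, 185. ])) (array([645.6, 185.4]), array([114. ,  21.5]), 7.0, array([643.8, 185.3]))
```

View pics/w10.png

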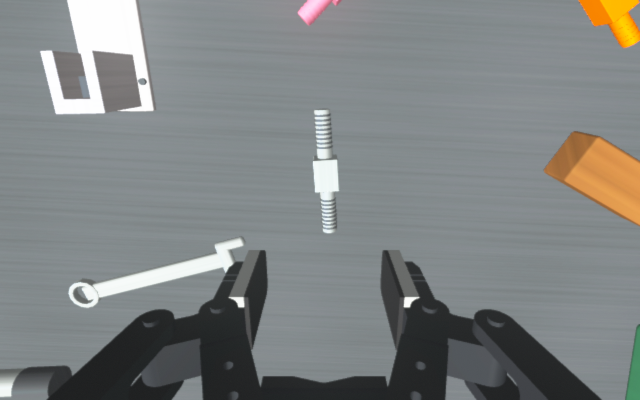

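Run:
```python
from h import *
p=imaging.read_camera("wrist")
pp,R,y,s=tcp(); print(pp,y)
for r in imaging.cut_out(p,"long_stud")[:1]: studpose(p,r["mask"],[.6459,.1854,.011],7,.058)
plan([.6457,.1854,.015],-173,-.2,6)
```

```text
[0.64227889 0.1825296  0.19704185] -177.28560562050055
x ztop ymid ywidth
 [[-55.5   8.1   0.2  13. ]
 [-50.5   8.4   0.3  14.1]
 [-45.5   8.2   0.6  15.1]
 [-40.5   8.3  -0.5  14.5]
 [-35.5   8.7  -0.4  13.4]
 [-30.5   8.4  -0.1  13.9]
 [-25.5   8.7  -0.2  13.5]
 [-20.5   8.9  -0.1  12.9]
 [-15.5  12.5   0.1  19.9]
 [-10.5  12.9   0.2  21.2]
 [ -5.5  12.9   0.1  20.7]
 [ -0.5  12.8   0.6  22. ]
 [  4.5  13.    0.3  22.4]
 [  9.5  12.9   0.1  20.9]
 [ 14.5  13.    0.3  23.3]
 [ 19.5   8.1  -0.1  13.1]
 [ 24.5   8.2  -0.1  15.2]
 [ 29.5   8.8  -0.1  14.4]
 [ 34.5   8.7  -0.3  13.6]
 [ 39.5   8.6  -0.5  15.9]
 [ 44.5   8.8  -1.2  16.4]
 [ 49.5   8.6  -0.7  15. ]
 [ 54.5   8.5  -0.6  15.7]
 [ 59.5   7.5  -0.9  15.2]]
tilt deg (z/x) 0.0003704385723563341 yaw off -0.4230007770465717 x ext [-57.43953107  57.47031632] y mid -0.12036068894568246 shank top mean 8.436872286099847
end [0.6457 0.1854 0.015 ] -173.0 from [0.6424 0.1825 0.1973] -177.3
-0.2,-0.0004,0.0003,0.0203,0,0,-0.5,  -0.2,-0.0006,0.0005,0.0324,0,0,-0.7,  -0.2,-0.0007,0.0005,0.0384,0,0,-0.9,  -0.2,-0.0007,0.0006,0.0385,0,0,-0.9,  -0.2,-0.0007,0.0004,0.0324,0,0,-0.8,  -0.2,-0.0004,0.0003,0.0203,0,0,-0.5
```

Yaw is about 6.6°. The commanded height is near 0.197, so I descend 0.182.

move_arm --deltas '[-0.2,-0.001,0,0.02,0,0,-0.5,-0.2,-0.001,0.001,0.032,0,0,-0.7,-0.2,-0.001,0.001,0.038,0,0,-0.8,-0.2,-0.001,0,0.038,0,0,-0.9,-0.2,0,0.001,0.032,0,0,-0.7,-0.2,0,0,0.021,0,0,-0.3,-0.2,0,0,0,0,0,0]'

```text
clock: 18.7
tcp_pos: [0.6447, 0.1858, 0.0145]
orientation: [-0.002, -0.058, 0.998, -0.0]
wrist_force: [-0.7, 0.7, -0.2]
finger_gap: 0.0513
```

Run:
```python
from h import *
for i in range(1):
    pp,R,y,s=tcp(); print(pp,y,s["wrist_force"])
```

```text
[0.64473845 0.18581236 0.01447815] -173.36261722157593 [-0.69497397  0.67327548 -0.17908578]
```

move_arm --deltas '[1,-0.001,0,0,0,0,0,1,0,0,0,0,0,0,1,0,0,0,0,0,0,1,0,0,0,0,0,0]'

```text
clock: 19.2
tcp_pos: [0.649, 0.1872, 0.0183]
orientation: [0.002, -0.059, 0.998, -0.0]
wrist_force: [-0.4, -1.6, 5.6]
finger_gap: 0.0205
```

Run:
```python
from h import *
pp,R,y,s=tcp(); print(pp,y,s["wrist_force"],s["finger_gap"])
plan([.5262,-.0035,.16],-176.2,1,6,p0=np.array([.6455,.1855,.135]),y0=-173.3)
```

```text
[0.64895452 0.18717467 0.01830953] -173.28230153798017 [-0.42681275 -1.63329775  5.59573596] 0.020526776761171553
end [ 0.5262 -0.0035  0.16  ] -176.2 from [0.6455 0.1855 0.135 ] -173.3
1,0.0156,-0.0193,-0.0028,0,0,0.3,  1,0.0248,-0.031,-0.0044,0,0,0.5,  1,0.0292,-0.0371,-0.0053,0,0,0.6,  1,0.0288,-0.0374,-0.0053,0,0,0.7,  1,0.0238,-0.0318,-0.0044,0,0,0.5,  1,0.0147,-0.02,-0.0028,0,0,0.3
```

move_arm --deltas '[1,0,0,-0.02,0,0,0,1,0,0,-0.04,0,0,0,1,0,0,-0.045,0,0,0,1,0.015,-0.019,-0.02,0,0,0.3,1,0.025,-0.031,-0.01,0,0,0.5,1,0.029,-0.037,-0.005,0,0,0.6,1,0.029,-0.037,-0.005,0,0,0.7,1,0.024,-0.032,0,0,0,0.5,1,0.015,-0.02,0,0,0,0.3,1,0,0,0,0,0,0]'

```text
clock: 20.45
tcp_pos: [0.527, -0.0022, 0.1614]
orientation: [-0.0, -0.032, 0.999, 0.0]
wrist_force: [-0.4, 0.3, -2.5]
finger_gap: 0.0204
```

Run:
```python
from h import *
p=imaging.read_camera("wrist")
p=imaging.read_camera("wrist"); save(p,"w11")
pp,R,y,s=tcp(); print(pp,y,s["wrist_force"],s["finger_gap"],s["clock"])
for r in imaging.cut_out(p,"long_stud")[:1]: print(pose(p,r["mask"],.1,.2)); studpose(p,r["mask"],[.5253,-.0037,pp[2]-.004],3.8,.058)
```

```text
[ 0.52830473 -0.00100345  0.16145572] -176.19299081342308 [ 0.41854191 -0.03826293 -2.00095867] 0.02094330243691326 20.55
(array([525. ,  -2.1]), array([116.1,  21.9]), 3.9, array([516.9,  -2.7]))
x ztop ymid ywidth
 [[-55.5   5.1   1.6  12.8]
 [-50.5   5.4   1.4  13.2]
 [-45.5   5.2   1.4  12.8]
 [-40.5   5.4   1.6  13.2]
 [-35.5   5.3   1.8  12.9]
 [-30.5   5.1   1.4  12.9]
 [-25.5   5.3   1.4  12.4]
 [-20.5   4.9   1.3  12.6]
 [-15.5   9.    1.6  20.5]
 [-10.5   9.5   1.6  20.4]
 [ -5.5   9.4   1.6  19.3]
 [ -0.5   9.5   1.6  19.5]
 [  4.5   9.4   1.6  19.6]
 [  9.5   9.4   1.5  19.2]
 [ 14.5   9.2   1.4  18.2]
 [ 19.5   4.9   1.6  11.3]
 [ 24.5   4.9   1.6  13.3]
 [ 29.5   5.2   1.6  13.4]
 [ 34.5   5.1   1.8  13.2]
 [ 39.5   5.    1.3  13.3]
 [ 44.5   5.    1.5  12.9]
 [ 49.5   5.    1.6  13.8]
 [ 54.5   4.8   1.6  13.1]
 [ 59.5   4.2   2.6   9.5]]
tilt deg (z/x) -0.24224857761760493 yaw off 0.15064377472435814 x ext [-58.01386727  56.06473016] y mid 1.582707143995589 shank top mean 5.05693365472948
```

View pics/w11.png

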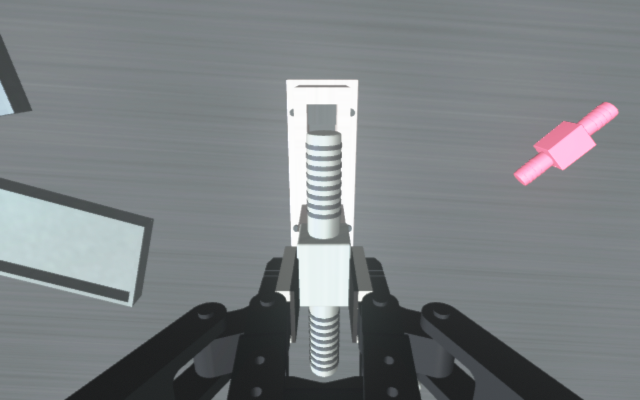

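move_arm --deltas '[1,0,-0.0015,0.02,0,0,0,1,0,0,0.03,0,0,0,1,0,0,0.025,0,0,0,1,0,0,0,0,0,0,1,0,0,0,0,0,0]'

```text
clock: 21.22
tcp_pos: [0.5291, -0.0022, 0.087]
orientation: [0.0, -0.034, 0.999, -0.0]
wrist_force: [0.3, -1.1, -2.1]
finger_gap: 0.0206
```

Run:
```python
from h import *
p=imaging.read_camera("wrist"); save(p,"w12")
pp,R,y,s=tcp(); print(pp,y,s["wrist_force"],s["finger_gap"],s["clock"])
for r in imaging.cut_out(p,"long_stud")[:1]: print(pose(p,r["mask"],.06,.2))
for r in imaging.cut_out(p,"gauge")[:1]: print(pose(p,r["mask"],.055,.07),pose(p,r["mask"],-.01,.07))
# gauge top slot centre line near the far block
w=cloud(p); a=np.radians(3.8); q=w-np.array([.5253,-.0037,0]); lx=q[...,0]*np.cos(a)+q[...,1]*np.sin(a); ly=-q[...,0]*np.sin(a)+q[...,1]*np.cos(a)
for lo in (-70,-60,-50,-40,-30,30,40,50,60):
    m=(lx*1000>lo)&(lx*1000<lo+9)&(abs(ly)<.03)&(abs(q[...,2]-.0625)<.004)
    v=np.sort(ly[m])*1000
    if len(v)>20: print(lo,len(v),np.round([v[0],v[v<0].max() if (v<0).any() else 0,v[v>0].min() if (v>0).any() else 0,v[-1]],1))
```

```text
[ 0.52937261 -0.00237861  0.08740315] -176.12360586684886 [ 0.30547089  0.76467295 -1.93440935] 0.02107148563409099 21.275
(array([528.8,  -2. ]), array([121.4,  23. ]), 4.4, array([518.1,  -3.5]))
(array([525. ,  -3.6]), array([142.4,  36.2]), 3.6, array([493.1,  -5.4])) (array([553. ,  -2.5]), array([207.1,  57.9]), 2.7, array([497.1,  -5.5]))
-70 1707 [-17.7  -0.4   0.   18.5]
-60 756 [-17.7  -9.6  10.3  18.4]
-50 720 [-17.6  -9.6  10.3  18.3]
-40 681 [-17.6  -9.6  10.3  18.4]
-30 136 [-17.7  -9.6  10.3  18.3]
30 44 [-12.   -9.9  10.2  13.7]
40 207 [-12.8 -10.   10.1  14.5]
50 250 [-14.   -9.8  10.2  15.9]
60 483 [-17.7  -7.6   9.3  18.1]
```

View pics/w12.png

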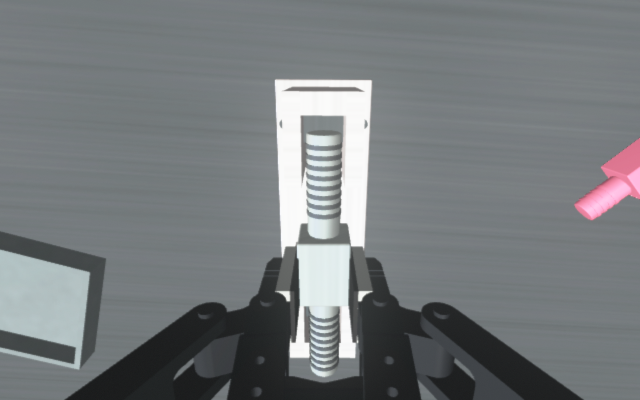

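Run:
```python
from h import *
p=imaging.read_camera("wrist"); w=cloud(p); a=np.radians(3.8); q=w-np.array([.5251,-.0034,0]); lx=(q[...,0]*np.cos(a)+q[...,1]*np.sin(a))*1000; ly=(-q[...,0]*np.sin(a)+q[...,1]*np.cos(a))*1000; z=q[...,2]*1000
m=(abs(ly)<9)&(abs(lx)<66)&(z>74)&(z<98); print("stud x ext",np.percentile(lx[m],[.3,1,99,99.7]), m.sum())
for lo in range(-60,60,12):
    k=m&(lx>lo)&(lx<lo+12); print(lo,k.sum(),np.round([np.percentile(ly[k],2),np.percentile(ly[k],98),np.percentile(z[k],95)],1))
# gauge outer end faces / slot ends at z~62
g=(abs(z-62.5)<4)&(abs(ly)<6)&(abs(lx)<80); print("end wall tops",np.sort(lx[g&(lx<0)])[[5,-5]] if (g&(lx<0)).sum()>10 else 0,np.sort(lx[g&(lx>0)])[[5,-5]] if (g&(lx>0)).sum()>10 else 0)
```

```text
stud x ext [-56.42940908 -56.32210851  57.06618208  58.58225409] 8784
-60 933 [-6.9  6.4 88.5]
-48 1046 [-7.   6.6 88.6]
-36 973 [-6.9  6.7 88.7]
-24 1274 [-8.5  8.5 92.1]
-12 1140 [-8.7  8.6 93. ]
0 1065 [-8.6  8.6 93. ]
12 545 [-8.3  8.3 92.7]
24 678 [-6.7  6.8 88.7]
36 620 [-6.8  6.9 88.6]
48 510 [-7.   7.1 88.6]
end wall tops [-71.23292067 -61.13763185] 0
```

move_arm --deltas '[1,0.001,0,0.005,0,0,0,1,0,0,0.012,0,0,0,1,0,0,0.01,0,0,0,1,0,0,0,0,0,0]'

```text
clock: 21.92
tcp_pos: [0.526, -0.0026, 0.0578]
orientation: [-0.001, -0.033, 0.999, 0.0]
wrist_force: [-0.2, 0.2, -2.0]
finger_gap: 0.0208
```

move_arm --deltas '[1,0,0,0.003,0,0,0,1,0,0,0.002,0,0,0,1,0,0,0,0,0,0]'

```text
clock: 22.3
tcp_pos: [0.5274, -0.0028, 0.0544]
orientation: [0.0, -0.033, 0.999, -0.0]
wrist_force: [0.1, -0.7, -2.0]
finger_gap: 0.0206
```

move_arm --deltas '[1,0,0,0.001,0,0,0,1,0,0,0.001,0,0,0,1,0,0,0,0,0,0]'

```text
clock: 22.68
tcp_pos: [0.5275, -0.0028, 0.0541]
orientation: [0.001, -0.033, 0.999, -0.0]
wrist_force: [-4.4, 0.4, 11.3]
finger_gap: 0.0206
```

Contact came at the expected height. I'll release and let it sit.

move_arm --deltas '[0.2,0,0,0,0,0,0,0.2,0,0,0,0,0,0,0.2,0,0,0,0,0,0,0.2,0,0,0,0,0,0,0.2,0,0,0,0,0,0,0.2,0,0,0,0,0,0]'

```text
clock: 23.42
tcp_pos: [0.5272, -0.0028, 0.0522]
orientation: [-0.0, -0.033, 0.999, -0.0]
wrist_force: [-0.5, 0.3, 0.8]
finger_gap: 0.0343
```

Run:
```python
from h import *
p=imaging.read_camera("wrist"); save(p,"w13")
pp,R,y,s=tcp(); print(pp,y,s["wrist_force"],s["finger_gap"],s["clock"])
w=cloud(p); a=np.radians(3.8); q=w-np.array([.5251,-.0034,0]); lx=(q[...,0]*np.cos(a)+q[...,1]*np.sin(a))*1000; ly=(-q[...,0]*np.sin(a)+q[...,1]*np.cos(a))*1000; z=q[...,2]*1000
for lo in range(-60,60,12):
    k=(abs(ly)<9)&(lx>lo)&(lx<lo+12)&(z>44)&(z<61)
    if k.sum()>20: print(lo,k.sum(),np.round([np.percentile(ly[k],2),np.percentile(ly[k],98),np.percentile(z[k],95)],1))
```

```text
[ 0.52719609 -0.00276155  0.05220494] -176.170045638688 [-0.84387822 -0.05126127  0.73916586] 0.033867906923662566 23.475
-60 1089 [-6.8  6.4 55.3]
-48 1070 [-7.   6.6 55.3]
-36 979 [-7.1  6.7 55.3]
-24 1340 [-8.6  8.6 59.2]
-12 1152 [-8.6  8.6 59.6]
0 1073 [-8.6  8.6 59.6]
12 525 [-7.8  7.8 59.1]
24 670 [-7.1  7.  55.3]
36 619 [-6.8  6.9 55.3]
48 447 [-6.9  7.  55.2]
```

View pics/w13.png

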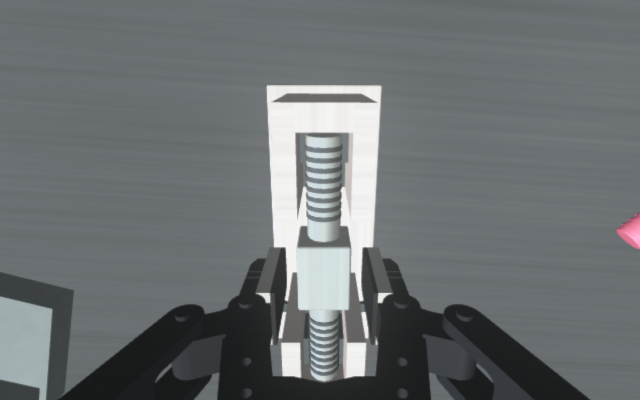

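The long stud sits on the upper steps: shank tops read 55.3 mm along its whole length, and it's centred in the slot. I'll dwell a bit longer, then regrip.

move_arm --deltas '[0.2,0,0,0,0,0,0,0.2,0,0,0,0,0,0,0.2,0,0,0,0,0,0,1,0,0,0,0,0,0,1,0,0,0,0,0,0,1,0,0,0,0,0,0,1,0,0,-0.02,0,0,0,1,0,0,-0.04,0,0,0,1,0,0,-0.04,0,0,0]'

```text
clock: 24.6
tcp_pos: [0.5263, -0.0026, 0.1524]
orientation: [-0.001, -0.033, 0.999, 0.0]
wrist_force: [0.1, 0.1, -2.6]
finger_gap: 0.021
```

Run:
```python
from h import *
pp,R,y,s=tcp(); print(pp,y,s["wrist_force"],s["finger_gap"],s["clock"])
plan([.606,-.231,.152],77,1,11,p0=np.array([.5272,-.0028,.152]),y0=183.8,dyaw=-106.8,ramp=False)
```

```text
[ 0.5263474  -0.00258871  0.15238426] -176.16848093827596 [ 0.09037164  0.08972678 -2.60387126] 0.020980865732740977 24.6
end [ 0.606 -0.231  0.152] 77.0 from [ 0.5272 -0.0028  0.152 ] 183.8
1,-0.0058,-0.0212,-0,0,0,9.7,  1,-0.0092,-0.0199,-0,0,0,9.7,  1,-0.0125,-0.018,-0,0,0,9.7,  1,-0.0153,-0.0157,-0,0,0,9.7,  1,-0.0178,-0.0129,-0,0,0,9.7,  1,-0.0197,-0.0097,-0,0,0,9.8,  1,-0.0211,-0.0062,-0,0,0,9.7,  1,-0.0218,-0.0026,-0,0,0,9.7,  1,-0.0219,0.0011,-0,0,0,9.7,  1,-0.0214,0.0048,-0,0,0,9.7
1,-0.0203,0.0084,-0,0,0,9.7
```

move_arm --deltas '[1,-0.006,-0.021,0,0,0,9.7,1,-0.009,-0.02,0,0,0,9.7,1,-0.012,-0.018,0,0,0,9.7,1,-0.015,-0.016,0,0,0,9.7,1,-0.018,-0.013,0,0,0,9.7,1,-0.02,-0.01,0,0,0,9.8,1,-0.021,-0.006,0,0,0,9.7,1,-0.022,-0.003,0,0,0,9.7,1,-0.022,0.001,0,0,0,9.7,1,-0.021,0.005,0,0,0,9.7]'

```text
clock: 25.85
tcp_pos: [0.5977, -0.211, 0.1513]
orientation: [-0.001, 0.729, 0.685, -0.0]
wrist_force: [-0.8, -0.4, -1.5]
finger_gap: 0.0205
```

move_arm --deltas '[1,-0.02,0.008,0,0,0,9.7,1,0,0,0,0,0,0,1,0,0,0,0,0,0]'

```text
clock: 26.22
tcp_pos: [0.6042, -0.2303, 0.1515]
orientation: [-0.001, 0.782, 0.624, -0.0]
wrist_force: [0.2, -0.7, -2.3]
finger_gap: 0.0202
```

Run:
```python
from h import *
p=imaging.read_camera("wrist"); save(p,"w14")
pp,R,y,s=tcp(); print(pp,y,s["joint_pos"],s["finger_gap"],s["clock"])
for r in imaging.cut_out(p,"long_stud")[:1]: print(pose(p,r["mask"],.1,.2))
for r in imaging.cut_out(p,"long_tray")[:1]: print(r["confidence"],r["centre"],pose(p,r["mask"],-.01,.03),"rim",pose(p,r["mask"],.015,.025))
```

```text
[ 0.60436544 -0.23002116  0.15180409] 77.16306395544069 [-4.87785565e-01  4.89471434e-01  8.68150155e-02  1.16960776e+00
  1.86809438e-04  1.30705704e+00] 0.020937010036454512 26.275
(array([ 604.4, -228.5]), array([116.6,  22.1]), 76.1, array([ 606.6, -220.4]))
0.58 [305.7, 152.2] (array([ 604.2, -227.1]), array([136.8,  91.3]), 76.8, array([ 607. , -213.5])) rim (array([ 604.2, -226.9]), array([136.2,  84.3]), 76.9, array([ 608.4, -207.5]))
```

View pics/w14.png

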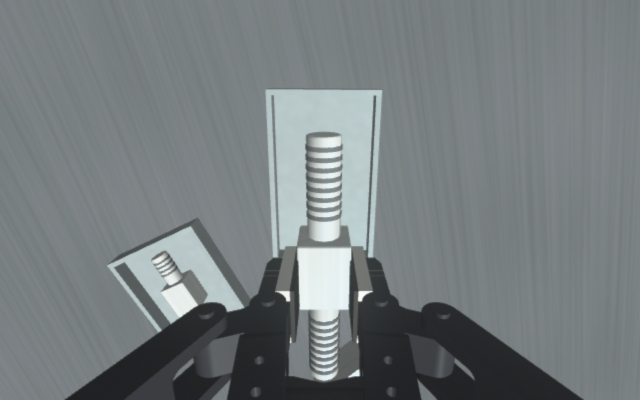

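move_arm --deltas '[1,0,0,0.02,0,0,0,1,0,0,0.035,0,0,0,1,0,0,0.035,0,0,0,1,0,0,0.025,0,0,0,1,0,0,0.01,0,0,0,1,0,0,0.004,0,0,0,1,0,0,0,0,0,0]'

```text
clock: 27.25
tcp_pos: [0.6055, -0.2311, 0.0242]
orientation: [0.001, 0.782, 0.623, 0.0]
wrist_force: [-1.0, -0.4, -2.1]
finger_gap: 0.0207
```

move_arm --deltas '[1,0,0,0.001,0,0,0,1,0,0,0.001,0,0,0,1,0,0,0,0,0,0]'

```text
clock: 27.62
tcp_pos: [0.605, -0.2311, 0.0216]
orientation: [0.0, 0.782, 0.623, 0.0]
wrist_force: [-0.4, 0.3, -1.5]
finger_gap: 0.0206
```

move_arm --deltas '[1,0,0,0.001,0,0,0,1,0,0,0.001,0,0,0,1,0,0,0,0,0,0]'

```text
clock: 28.0
tcp_pos: [0.6051, -0.2311, 0.0206]
orientation: [0.0, 0.782, 0.623, 0.0]
wrist_force: [-2.8, 1.0, 5.1]
finger_gap: 0.0208
```

Contact. Release, rise and check.

move_arm --deltas '[0.2,0,0,0,0,0,0,0.2,0,0,0,0,0,0,0.2,0,0,0,0,0,0,0.2,0,0,-0.015,0,0,0,0.2,0,0,-0.035,0,0,0,0.2,0,0,-0.05,0,0,0,0.2,0,0,-0.05,0,0,0,0.2,0,0,-0.03,0,0,0,0.2,0,0,0,0,0,0]'

```text
clock: 29.12
tcp_pos: [0.6067, -0.2319, 0.2039]
orientation: [0.003, 0.782, 0.623, 0.001]
wrist_force: [-0.2, 0.2, -0.7]
finger_gap: 0.034
```

Run:
```python
from h import *
p=imaging.read_camera("wrist"); save(p,"w15")
t=imaging.read_camera("scene"); save(t,"s15")
pp,R,y,s=tcp(); print(pp,s["wrist_force"],s["finger_gap"],s["clock"])
for th in ["long_stud","long_tray","short_stud"]:
  for r in imaging.cut_out(p,th)[:2]: print(th,r["confidence"],r["centre"],pose(p,r["mask"],-.01,.03))
for th in ["wrench","wood_block","channel_block"]:
  for r in imaging.recognise(t,th)[:1]: print(th,r)
```

```text
[ 0.60491175 -0.23094818  0.19970148] [ 0.02112951  0.55961459 -0.16943862] 0.034474326739871886 29.225
long_stud 0.59 [319.1, 157.1] (array([ 605.6, -228.6]), array([115.5,  24.7]), 77.1, array([ 606.9, -224.5]))
long_tray 0.57 [306.4, 152.5] (array([ 605.3, -228.6]), array([139.4,  87. ]), 76.8, array([ 604.2, -224.7]))
short_stud 0.81 [200.0, 260.4] (array([ 454.7, -303.4]), array([84.1, 38.3]), -78.6, array([ 463.8, -299.1]))
wrench {'centre': [366.0, 226.5], 'confidence': 0.67}
wood_block {'centre': [379.4, 133.9], 'confidence': 0.54}
channel_block {'centre': [244.4, 307.3], 'confidence': 0.6}
```

View pics/w15.png

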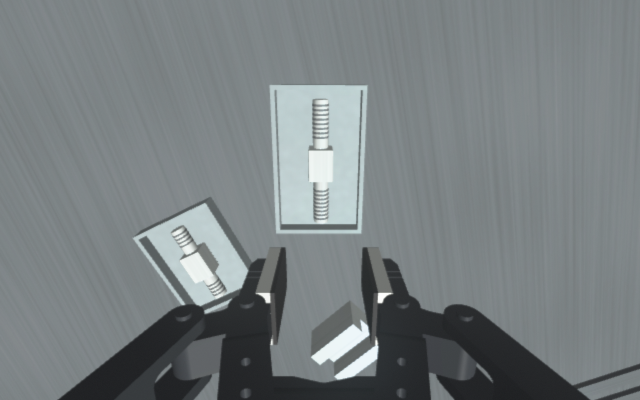

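View pics/s15.png

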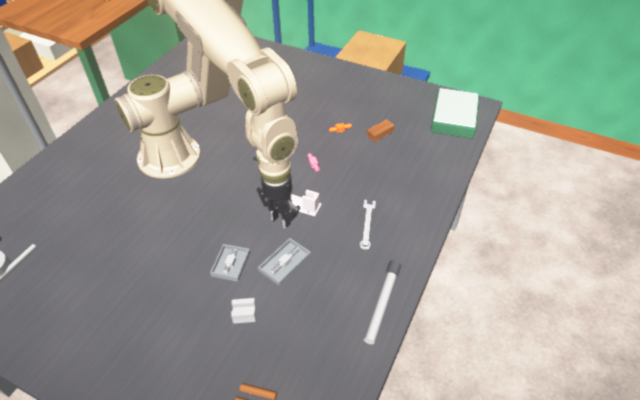

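Both studs lie flat inside their own trays (long at px 320,160; short at 200,260 in the wrist view). The bystanders haven't moved, and the gripper is clear. Handing in.

```bash
python3 -c "
from workcell import order; print(order.hand_in())"
```

```text
the job is handed in; nothing more can be done
None
```

The job is done and handed in at about 29 s on the clock. Both studs were checked in the gauge and put away in their own trays, the shorter one first.

- **Short stud:** It was released on the bottom ledges and sat level and in line for about 1 s. It now lies flat in the short tray, within a few mm of the tray's centre.
- **Long stud:** It was released on the upper steps, with shank tops even along its whole length, and sat there for about 1 s. It now lies flat in the long tray at (605.6, -228.6) mm; the tray's centre measured (605.3, -228.6).
- **Rest of the scene:** The wrench, wood block and channel block are where they were at the start, to within a few pixels in the scene picture. The orange and pink look-alikes were not touched. The gripper was empty and about 0.2 m up at the end.
- **Forces:** The highest wrist force reported was about 28 N, when the short stud was pressed onto the bottom ledges.

**Checks that failed or disagreed:**
- The network did not find the short stud while it sat in the gauge, so I judged its seating from the picture, the depth readings and the contact height.
- Wrist-camera heights read about 1.5 mm high. I allowed for that using the gauge's known top.
- In the last wrist picture the gripper partly hid the short tray. The short stud's mask there was 38 mm wide instead of 22 mm, so its centre was a few mm off; the clear view just after placing it showed it centred.

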